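# Seat the ball-footed solder carrier on its kinematic base and secure it

## Task

Take the T-shaped soldering carrier with the wooden grip bar from the sloping rest and lower it onto the dark steel base, without dropping it, so that all three ball feet sit fully home: the two feet at the wide end in the cone and the groove, the one at the narrow end on the flat disc. Then swing the base's retaining arm all the way round to its stop over the carrier's wide edge, with the carrier still fully home. Leave the jar, bottle and plaster block where they stand.

Things in the scene. Friction and masses are not known exactly. Their poses are not given: they have to be found in the camera images.
- carrier: Loose aluminium T-shaped plate on three ball feet, 0.45 to 0.7 kg. Origin in the plane of the balls' undersides; z is its upward normal, x points from wide to narrow end. Plate z 14 to 24 mm; wide part x -70 to -10, y -62 to 62; narrow part x to 75, y -30 to 30; pale pad 8 mm high on it at x 40 to 72. Starts on the rest with its normal tilted 35 degrees, narrow end uphill.
- carrier_grip (a point): Centre of the upright wooden grip bar on the carrier (carrier frame x=-10, y=0, z=45 mm). The bar is 18 mm thick (carrier x), 70 mm long (y) and 42 mm high, z 24 to 66 mm, near the centre of mass. Turns with the carrier.
- foot_a (a point): Centre of the ball foot at the wide end, +y side (carrier frame x=-50, y=42, z=10 mm); polished, slippery ball of 20 mm diameter. Belongs in the cone.
- foot_b (a point): Centre of the ball foot at the wide end, -y side (carrier frame x=-50, y=-42, z=10 mm). Belongs in the groove.
- foot_c (a point): Centre of the ball foot at the narrow end (carrier frame x=50, y=0, z=10 mm). Belongs on the flat disc.
- base: Fixed dark steel plate with three bright seats, origin on the bench, z up; plate x -118 to 75, y -70 to 70, z 0 to 12 mm. With the carrier home, axes are parallel and its origin is 26 mm straight above this one. Cone and groove rims are 36 mm high, so balls go down the last 10 mm from straight above; the seat walls slope 50 degrees and catch a ball up to 4 mm off centre.
- seat_cone (a point): Round boss with a conical hollow (mouth 25 mm wide). The point is where the ball's centre comes to rest (base frame x=-50, y=42, z=36 mm).
- seat_groove (a point): Block 40 mm long with a V groove along the base's y, towards the cone. The point is where the ball's centre comes to rest (base frame x=-50, y=-42, z=36 mm).
- seat_flat (a point): Flat round disc, 36 mm across, top 26 mm above the bench. The point is where the ball's centre comes to rest (base frame x=50, y=0, z=36 mm).
- clip (a joint): Angle of the retaining arm about its upright pivot, rad. 0: it points along the base's -y, clear of the carrier; it grows counter-clockwise from above; 1.571 (stop): it points along the base's +x, over the carrier's wide edge. Starts at 0 to 0.2. About 1 N at the knob moves it; it stays where left. Arm 14 mm wide, 8 mm thick, underside 55 mm above the bench.
- clip_pivot (a point): On the arm's pivot axis (base frame x=-98, y=0), 63 mm above the bench, level with the arm's top face.
- clip_knob (a point): Centre of the top of the upright black knob on the arm, 46 mm from the pivot axis; knob 16 mm diameter, from 63 to 97 mm above the bench.
- rest: Fixed wooden stand with a plywood board sloping 35 degrees about its y axis, 150 mm wide, 143 mm long, low edge with a 12 mm lip towards its -x, high edge (about 100 mm) towards its +x. Origin on the bench; the sloping surface passes 52 mm above it. The carrier's wide-end balls stand against the lip.
- jar: Bystander: glass jar, 84 mm wide, 62 mm high, origin under its centre. Leave alone.
- bottle: Bystander: white plastic bottle, 56 mm wide, 95 mm high, origin under its centre. Leave alone.
- block: Bystander: pale plaster soldering block 100 x 70 x 25 mm, origin under its centre. Leave alone.
Things that resemble listed ones, but are neither listed nor needed, are in the scene too. What is shaped like the carrier but orange is not meant.

How it is judged:
On the way:
1. the carrier is fully home on cone, groove and flat while the retaining arm is still swung aside (distance between foot_a and seat_cone below 0.003 m and distance between foot_b and seat_groove below 0.003 m and distance between foot_c and seat_flat below 0.003 m and value of joint clip below 0.6 rad), for 0.3 s.
At the end, for the whole second after the job is handed in: each ball foot's centre is within 3 mm of its resting point in its seat (foot a cone, b groove, c flat), the carrier is at rest, and the retaining arm is past 1.45 rad, at or next to its stop (distance between foot_a and seat_cone below 0.003 m and distance between foot_b and seat_groove below 0.003 m and distance between foot_c and seat_flat below 0.003 m and value of joint clip above 1.45 rad and linear speed of carrier below 0.01 m/s and angular speed of carrier below 0.1 rad/s); the robot touches nothing.
It fails at once if the carrier is let go while more than 8 mm above its home height over the base (horizontal distance between carrier and base below 0.06 m and z of carrier in the frame of base above 0.034 m and contact force between the fingers and carrier below 0.05 N).
It fails at once if the glass jar is disturbed (moved over 15 mm) (distance of jar from where it was at the start of the episode above 0.015 m).
It fails at once if the white bottle is disturbed (moved over 15 mm) (distance of bottle from where it was at the start of the episode above 0.015 m).
It fails at once if the soldering block is disturbed (moved over 15 mm) (distance of block from where it was at the start of the episode above 0.015 m).
It also fails if it takes over 56 s, if anything falls off the work surface, if the arm or the gripper's body presses on something with over 40 N, if the wrist force passes 120 N, or if a joint passes its speed limit or range.

## Robot

A 6-joint arm with a two-finger parallel gripper is mounted at the origin on the work surface. World frame = base frame: x ahead of the robot, y to its left, z up, the work surface at z = 0. Lengths are in m, angles in rad, forces in N, time in s.
With the tool pointing down it reaches from about 0.425 to 0.95 m from the base axis. Payload 3.5 kg.
Tool frame: the origin (TCP) lies at the very end of the fingers, on their centre line; the grasp point (between the pads) lies 19 mm behind it; z points along the fingers, y is the line along which they close (so a half turn about z gives the same grasp; the last joint's range is limited). The gripper opens to 85 mm and grips with 20 to 120 N. Pads are 22 mm wide; open, the fingers measure 114 mm over their backs; the gripper's body (76 mm by 85 mm) begins 54 mm behind the grasp point. The pads swing forward as they close: fully open they stand 13 mm farther back than shut.
Start: joints at [1.186, 0.286, 1.577, -0, 1.279, -0.15], TCP at [0.157, 0.656, 0.231] pointing down, gripper open.
Joint ranges: [-2.77, 2.77], [-0.9, 2.22], [0.21, 2.48], [-1.53, 4.67], [0.24, 2.81], [-2.84, 2.84]. Speed limits (rad/s): [2.79, 2.79, 3.14, 3.14, 3.14, 3.14].

## Interface

Orientations are given as a unit quaternion [x, y, z, w].
In Python, from plant import ctrl, optics, sign_off gives the robot as it stands.
- The arm moves only by the shell command python3 -m creep 'ROWS' [FORCE]. ROWS is JSON, a list of rows, each an object of numbers: "x", "y", "z": the shift along the tool's x, y, z in mm; "rx", "ry", "rz": the turn, a rotation vector about the tool's x, y, z in degrees; "grip": the opening, from 0 (shut) to 1 (fully open). In form: [{"x": .., "y": .., "z": .., "rx": .., "ry": .., "rz": .., "grip": ..}, ...]. A call has exactly 10 rows; each row shifts and turns the commanded pose from where the row before left it, along the tool's axes as they then stand; what a row does not reach is not made up. A row lasts 1/12 s, in which the tool goes at most 41.7 mm and 7.16 degrees, less where a joint would pass 70% of its speed; a pose out of reach is approached as far as the arm can. A call with a gripper value outside its range is refused whole. The fingers move at their own pace and stop on an object; FORCE is the grip in N (left out, the last holds). Time passes only in rows, so rows that do not move let the fingers close, or fill a call up. It gives the time, the measured TCP pose, the force, the opening and the grip force at its end, in the units of the state.
- ctrl.get_state(): the state, without advancing time (a new reading comes with each control period).
- optics.read_camera(name): name is "side" or "top" or "wrist"; returns a dict with "color" (384x512x3 uint8, blue, green, red), "K" (3x3 intrinsics, pixels), "R" (3x3) and "t" (3): a world point X has camera coordinates R X + t. Camera axes: x right, y down, z forward; pixel columns grow to the right and rows downward; lengths in m; the calibration is good to about 2 mm. The wrist camera is an equidistant fisheye: a pixel r from the principal point sees the ray r / f radians off the axis. A picture is of the moment at which its call begins. There is no depth.
- sign_off(): hands the job in; it is judged then, once.
The state is a dict: "time": time; "qpos": joint angles; "dq": joint speeds; "joint_efforts": joint torques, N m; "eef_pos": TCP position; "tcp_rot": TCP orientation; "contact_force": force on the tool from outside, world axes, zero at the start; "wrist_torque": the same for the moment, N m; "opening": opening from 0.0 (shut) to 1.0 (fully open); "finger_force": force on a finger pad.
Only numpy, scipy, OpenCV 4.12 (cv2) and the standard library are available. Lean on these libraries where they do the work, as an engineer would, in place of code of your own. Each camera call takes 0.05 s, during which the arm holds its last target. There are 200 camera calls.

## Working session

There is one attempt and no reset: what is moved stays moved. The work goes in short steps, Python scripts to look and compute and a shell command to move; the robot and the scene stay as the last step left them, time stands still between calls to the robot, and variables do not carry over. Pictures are saved under pics/ and viewed, at most 10 in all, crops included, and the job is handed in when it is done.

```bash
ls; mkdir -p pics; python3 - <<'E'
from plant import ctrl, optics
import cv2,numpy as np
for n in ["top","side"]:
    r=optics.read_camera(n); cv2.imwrite(f"pics/{n}0.png",r["color"]); np.savez(f"pics/{n}0.npz",**r)
    print(n,r["K"].round(1).tolist(),r["R"].round(3).tolist(),r["t"].round(3).tolist())
s=ctrl.get_state();print(s)
E
```

```text
pics
top [[347.6, 0.0, 260.5], [0.0, 347.6, 188.4], [0.0, 0.0, 1.0]] [[-0.017, -1.0, -0.026], [-0.981, 0.022, -0.192], [0.192, 0.022, -0.981]] [-0.026, 0.6, 0.843]
side [[473.0, 0.0, 252.9], [0.0, 473.0, 196.8], [0.0, 0.0, 1.0]] [[0.648, -0.762, 0.019], [-0.442, -0.396, -0.805], [0.621, 0.513, -0.593]] [-0.44, 0.296, 1.155]
{'time': 0.1, 'qpos': array([ 1.18594204e+00,  2.87105712e-01,  1.57802111e+00,  3.91476509e-06,
        1.27858576e+00, -1.50008255e-01]), 'dq': array([-0.00044354, -0.00149293, -0.00272207,  0.00010171, -0.0002389 ,
        0.00196433]), 'joint_efforts': array([ 4.98588124e-04, -4.07295227e+01, -2.93699241e+01, -1.63030868e-04,
        3.37760794e-03,  3.78461593e-06]), 'eef_pos': array([0.15682132, 0.65592826, 0.23007153]), 'tcp_rot': array([ 1.17153858e-01,  9.93113211e-01, -1.02179122e-03, -2.81908166e-04]), 'contact_force': array([ 0.11176257, -0.25427464, -0.33617897]), 'wrist_torque': array([ 0.00345884, -0.01874989,  0.00016957]), 'finger_force': 0.0, 'opening': 0.9989890539584055}
```

View pics/top0.png

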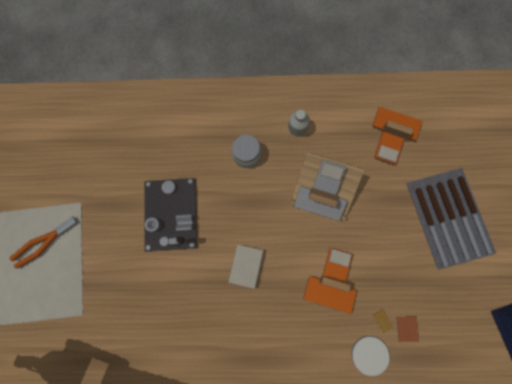

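View pics/side0.png

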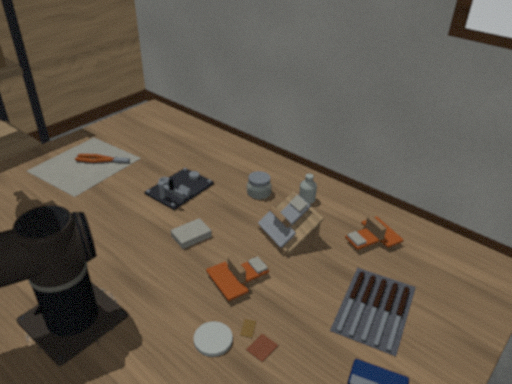

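Candidates for the carrier: grey T at top-pixel (322,192) on the plywood rest, and orange Ts at (397,135) and (332,282). The grey aluminium one on the slope fits the description, and the orange ones are excluded. The base is the dark plate at (170,214). I'll confirm this in one enlarged crop.

```bash
python3 - <<'E'
import cv2,numpy as np
t=cv2.imread("pics/top0.png");s=cv2.imread("pics/side0.png")
def c(im,x,y,w=96,h=72):
    return cv2.resize(im[y:y+h,x:x+w],(400,300),interpolation=cv2.INTER_CUBIC)
a=np.vstack([np.hstack([c(t,282,150),c(t,124,178)]),np.hstack([c(s,246,186),c(s,136,150)])])
cv2.imwrite("pics/crop1.png",np.clip(a*1.6,0,255).astype(np.uint8))
E
```

```text
(no output)
```

View pics/crop1.png

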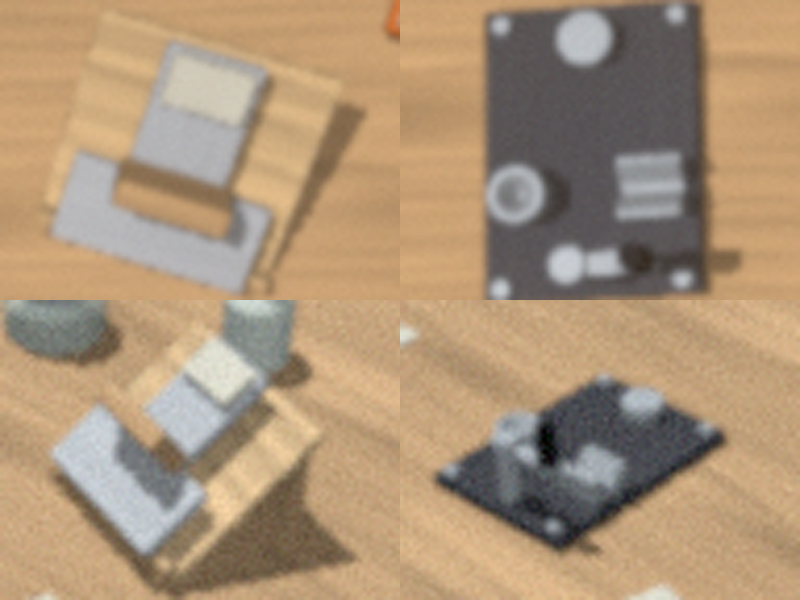

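The crop confirms it: the grey T with the wooden bar and pale pad is on the slope, with the narrow end uphill (up-right). On the base, the disc is at the top, the cone left, the groove right, and the arm points right with its knob at crop (635,257). I'll fit the poses now.

```bash
cat > h.py <<'E'
import numpy as np
from scipy.optimize import least_squares
from scipy.spatial.transform import Rotation as Ro
def proj(c,X):
    Y=X@c["R"].T+c["t"]; p=Y@c["K"].T; return p[:,:2]/p[:,2:]
def Rc(yaw,tilt): return Ro.from_euler("ZY",[yaw,tilt]).as_matrix()  # tilt<0: +x end up
FLIP=np.array([[0,1,0],[1,0,0],[0,0,-1.]])
def tool(Rcar): return Rcar@FLIP
def delta(state,Rt,pt):
    R=Ro.from_quat(state["tcp_rot"]).as_matrix()
    return (R.T@(pt-state["eef_pos"])*1e3).round(1), np.degrees(Ro.from_matrix(R.T@Rt).as_rotvec()).round(2)
E
cat > fit.py <<'E'
from h import *
T=np.load("pics/top0.npz");S=np.load("pics/side0.npz")
px=lambda L,o:np.array(o)+(np.array(L)+.5)*96/400-.5
W=np.array([[-70,62,24],[-70,-62,24],[-10,62,24],[-10,-62,24],[75,30,24],[75,-30,24.]])/1e3
tu=px([[50,236],[243,292],[78,152],[272,212],[172,42],[270,70]],(282,150))
su=px([[52,152],[145,255],[100,105],[205,193],[208,33]],(246,186))
def res(p,two=True,tilt=np.radians(-35)):
    R=Rc(p[3],tilt);X=W@R.T+p[:3]
    return np.r_[(proj(T,X)-tu).ravel(),(proj(S,X[:5])-su).ravel()]
r=least_squares(res,[.6,-.1,.08,-.3],loss="soft_l1");print("carrier",r.x.round(4),np.degrees(r.x[3]),res(r.x).round(1))
B=np.array([[75,70,12],[75,-70,12],[-118,-70,12],[-50,42,36],[50,0,26]])/1e3
B2=np.array([[-118,70,12],[75,70,12],[75,-70,12],[-118,-70,12],[-50,42,36],[50,0,26]])/1e3
bt=px([[86,14],[298,3],[308,292],[115,194],[184,38]],(124,178))
bs=px([[35,178],[200,75],[323,137],[160,242],[115,125],[242,100]],(136,150))
def resb(p,z=0):
    R=Rc(p[2],0);o=np.r_[p[:2],z]
    return np.r_[(proj(T,B@R.T+o)-bt).ravel(),(proj(S,B2@R.T+o)-bs).ravel()]
b=least_squares(resb,[.6,.25,0],loss="soft_l1");print("base",b.x.round(4),np.degrees(b.x[2]),resb(b.x).round(1))
R=Rc(r.x[3],np.radians(-35)); g=r.x[:3]+R@[-.010,0,.048]; print("grip",g)
np.savez("fit.npz",car=r.x,base=b.x)
from plant import ctrl
s=ctrl.get_state()
Rt=tool(R)
for d in (.12,):
    print(delta(s,Rt,g+R@[0,0,d-.019]))
E
python3 fit.py
```

```text
carrier [ 0.6021 -0.2055  0.05   -0.3215] -18.421337255606915 [ 0.1  0.2 -0.5  0.7 -0.3  0.4  0.2  0.1 -0.7  0.1 -0.4  0.3 -0.5  0.3
  0.3 -0.1  2.2 -2.5  1.  -0.2  2.6  0.4]
base [0.5642 0.21   0.0557] 3.1933909121189816 [-0.1  0.3 -0.5 -0.9 -0.3  0.6  0.7  0.8  0.3  0.5 -0.5 -0.7  0.7 -0.7
  0.9 -1.6 -0.1  0.1  0.5 -0.1  0.  -0.1]
grip [ 0.56819987 -0.19416429  0.0835659 ]
(array([-540.2, -725.9,   65.1]), array([-26.62, -28.83,  91.74]))
```

```bash
python3 -m creep '[{"x":-24,"y":-15},{"x":-24,"y":-15},{"x":-24,"y":-15},{"x":-24,"y":-15},{"x":-24,"y":-15},{"x":-24,"y":-15},{"x":-24,"y":-15},{"x":-24,"y":-15},{"x":-24,"y":-15},{"x":-24,"y":-15}]' && python3 -m creep '[{"x":-24,"y":-15},{"x":-24,"y":-15},{"x":-24,"y":-15},{"x":-24,"y":-15},{"x":-24,"y":-15},{"x":-24,"y":-15},{"x":-24,"y":-15},{"x":-24,"y":-15},{},{}]'
python3 - <<'E'
from plant import optics
import cv2,numpy as np
r=optics.read_camera("wrist"); np.savez("pics/w1.npz",**r)
cv2.imwrite("pics/w1.png",np.clip(cv2.resize(r["color"],(800,600),interpolation=cv2.INTER_CUBIC)*1.4,0,255).astype(np.uint8))
print(r["K"],r["R"].round(3),-r["R"].T@r["t"])
E
```

```text
[[297.31863964   0.         256.85961235]
 [  0.         297.31863964 188.99949675]
 [  0.           0.           1.        ]] [[ 0.231  0.973 -0.002]
 [ 0.926 -0.219  0.308]
 [ 0.299 -0.073 -0.951]] [0.07991103 0.67498725 0.37268833]$[0]: bad value
```

View pics/w1.png

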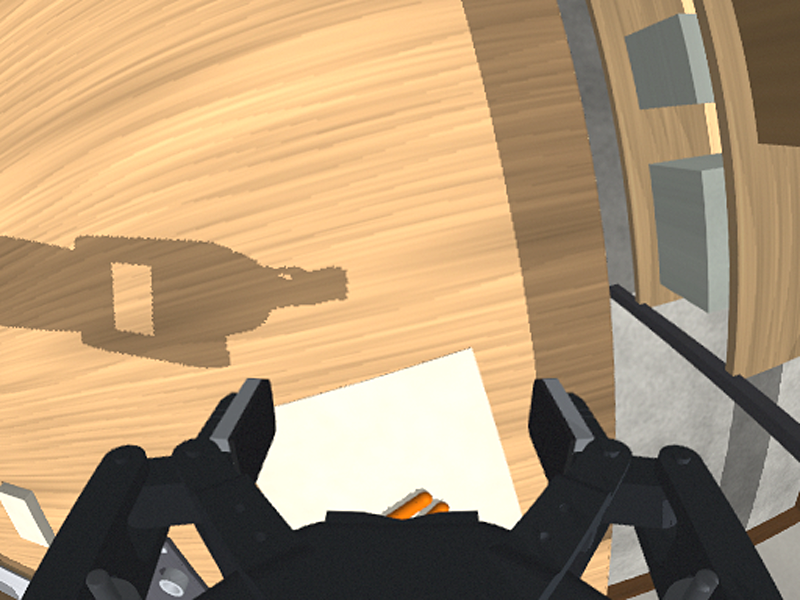

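The wrist picture shows only the bench, the pliers mat and the gripper. The move was refused because every key is needed in each row.

```bash
python3 -m creep '[{"x":-24,"y":-15,"z":0,"rx":0,"ry":0,"rz":0,"grip":0.6},{"x":-24,"y":-15,"z":0,"rx":0,"ry":0,"rz":0,"grip":0.6},{"x":-24,"y":-15,"z":0,"rx":0,"ry":0,"rz":0,"grip":0.6},{"x":-24,"y":-15,"z":0,"rx":0,"ry":0,"rz":0,"grip":0.6},{"x":-24,"y":-15,"z":0,"rx":0,"ry":0,"rz":0,"grip":0.6},{"x":-24,"y":-15,"z":0,"rx":0,"ry":0,"rz":0,"grip":0.6},{"x":-24,"y":-15,"z":0,"rx":0,"ry":0,"rz":0,"grip":0.6},{"x":-24,"y":-15,"z":0,"rx":0,"ry":0,"rz":0,"grip":0.6},{"x":-24,"y":-15,"z":0,"rx":0,"ry":0,"rz":0,"grip":0.6},{"x":-24,"y":-15,"z":0,"rx":0,"ry":0,"rz":0,"grip":0.6}]'
python3 - <<'E'
from h import *
from plant import ctrl
s=ctrl.get_state();print(s["time"],s["eef_pos"].round(4))
f=np.load("fit.npz");b=f["base"];R=Rc(b[2],0)
# look pose: 190 mm beyond base in +x (camera sits on tool +x side), tool yaw aligned with carrier-home orientation
for off in ([.06,0,.30],[0.0,-.09,.28]): print(delta(s,tool(R),np.r_[b[:2],0]+R@off))
E
```

```text
time: 0.98
eef_pos: [0.3561, 0.4535, 0.231]
tcp_rot: [0.117, 0.993, -0.0, -0.0]
contact_force: [-0.3, 0.7, 0.2]
opening: 0.602
finger_force: 0.0
0.9833 [0.3561 0.4535 0.231 ]
(array([-316.5, -171.3,  -69. ]), array([-3.000e-02,  0.000e+00,  7.336e+01]))
(array([-284.8, -274.7,  -49. ]), array([-3.000e-02,  0.000e+00,  7.336e+01]))
```

```bash
python3 -m creep '[{"x":-28.5,"y":-27.5,"z":6,"rx":0,"ry":0,"rz":0,"grip":0.6},{"x":-28.5,"y":-27.5,"z":6,"rx":0,"ry":0,"rz":0,"grip":0.6},{"x":-28.5,"y":-27.5,"z":6,"rx":0,"ry":0,"rz":0,"grip":0.6},{"x":-28.5,"y":-27.5,"z":6,"rx":0,"ry":0,"rz":0,"grip":0.6},{"x":-28.5,"y":-27.5,"z":6,"rx":0,"ry":0,"rz":0,"grip":0.6},{"x":-28.5,"y":-27.5,"z":6,"rx":0,"ry":0,"rz":0,"grip":0.6},{"x":-28.5,"y":-27.5,"z":6,"rx":0,"ry":0,"rz":0,"grip":0.6},{"x":-28.5,"y":-27.5,"z":6,"rx":0,"ry":0,"rz":0,"grip":0.6},{"x":-28.5,"y":-27.5,"z":6,"rx":0,"ry":0,"rz":0,"grip":0.6},{"x":-28.5,"y":-27.5,"z":6,"rx":0,"ry":0,"rz":3.4,"grip":0.6}]' && python3 -m creep '[{"x":0,"y":0,"z":0,"rx":0,"ry":0,"rz":7,"grip":0.6},{"x":0,"y":0,"z":0,"rx":0,"ry":0,"rz":7,"grip":0.6},{"x":0,"y":0,"z":0,"rx":0,"ry":0,"rz":7,"grip":0.6},{"x":0,"y":0,"z":0,"rx":0,"ry":0,"rz":7,"grip":0.6},{"x":0,"y":0,"z":0,"rx":0,"ry":0,"rz":7,"grip":0.6},{"x":0,"y":0,"z":0,"rx":0,"ry":0,"rz":7,"grip":0.6},{"x":0,"y":0,"z":0,"rx":0,"ry":0,"rz":7,"grip":0.6},{"x":0,"y":0,"z":0,"rx":0,"ry":0,"rz":7,"grip":0.6},{"x":0,"y":0,"z":0,"rx":0,"ry":0,"rz":7,"grip":0.6},{"x":0,"y":0,"z":0,"rx":0,"ry":0,"rz":7,"grip":0.6}]'
python3 -m creep '[{"x":0,"y":0,"z":0,"rx":0,"ry":0,"rz":0,"grip":0.6},{"x":0,"y":0,"z":0,"rx":0,"ry":0,"rz":0,"grip":0.6},{"x":0,"y":0,"z":0,"rx":0,"ry":0,"rz":0,"grip":0.6},{"x":0,"y":0,"z":0,"rx":0,"ry":0,"rz":0,"grip":0.6},{"x":0,"y":0,"z":0,"rx":0,"ry":0,"rz":0,"grip":0.6},{"x":0,"y":0,"z":0,"rx":0,"ry":0,"rz":0,"grip":0.6},{"x":0,"y":0,"z":0,"rx":0,"ry":0,"rz":0,"grip":0.6},{"x":0,"y":0,"z":0,"rx":0,"ry":0,"rz":0,"grip":0.6},{"x":0,"y":0,"z":0,"rx":0,"ry":0,"rz":0,"grip":0.6},{"x":0,"y":0,"z":0,"rx":0,"ry":0,"rz":0,"grip":0.6}]'
cat >> h.py <<'E'
def wsnap(n):
    from plant import optics
    import cv2
    r=optics.read_camera("wrist"); np.savez(f"pics/{n}.npz",**r)
    cv2.imwrite(f"pics/{n}.png",np.clip(cv2.resize(r["color"],(800,600),interpolation=cv2.INTER_CUBIC)*1.2,0,255).astype(np.uint8))
def wproj(c,X):  # pixel in the 800x600 enlargement
    Y=X@c["R"].T+c["t"]; th=np.arctan2(np.hypot(Y[:,0],Y[:,1]),Y[:,2]); ph=np.arctan2(Y[:,1],Y[:,0])
    f=c["K"][0,0]; k=800/512
    return np.c_[(c["K"][0,2]+f*th*np.cos(ph)+.5)*k-.5,(c["K"][1,2]+f*th*np.sin(ph)+.5)*k-.5]
E
python3 - <<'E'
from h import *
wsnap("w2"); c=np.load("pics/w2.npz"); b=np.load("fit.npz")["base"]
P=np.array([[75,70,12],[75,-70,12],[-118,-70,12],[-118,70,12],[-50,42,36],[50,0,26]])/1e3
print(wproj(c,P@Rc(b[2],0).T+np.r_[b[:2],0]).round(0).tolist())
E
```

```text
time: 1.82
eef_pos: [0.5692, 0.1192, 0.1708]
tcp_rot: [0.147, 0.989, 0.0, -0.0]
contact_force: [0.7, 0.5, -0.2]
opening: 0.602
finger_force: 0.0
time: 2.65
eef_pos: [0.5684, 0.121, 0.1709]
tcp_rot: [0.69, 0.724, -0.0, -0.0]
contact_force: [-0.7, -0.0, -0.1]
opening: 0.596
finger_force: 0.0
time: 3.48
eef_pos: [0.5687, 0.121, 0.1713]
tcp_rot: [0.687, 0.726, 0.0, 0.0]
contact_force: [-0.0, 0.1, 0.3]
opening: 0.6
finger_force: 0.0
[[518.0, 35.0], [513.0, 243.0], [232.0, 244.0], [225.0, 42.0], [318.0, 67.0], [484.0, 136.0]]
```

View pics/w2.png

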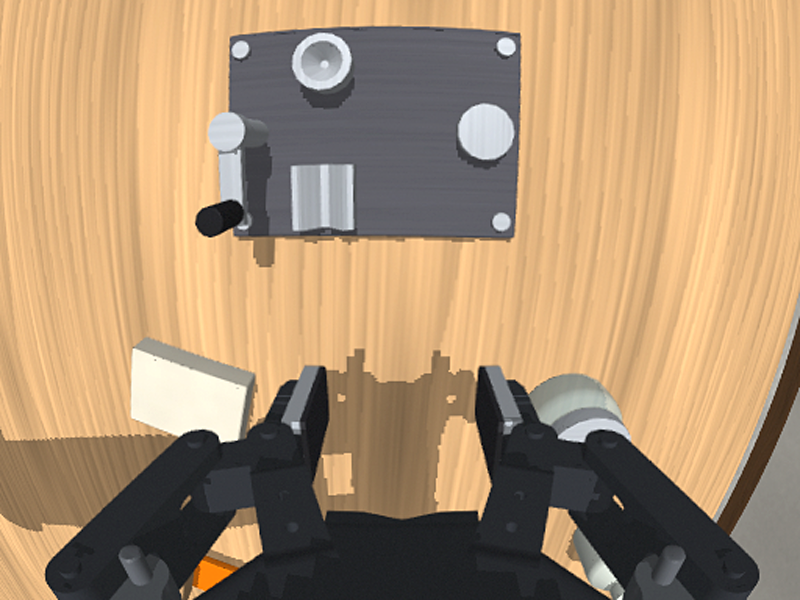

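The wrist view shows the whole base clearly: cone mouth (323,62), disc (486,132), groove block (291–354, 164–231), arm at about -y with knob top at (209,221), and plate corners (520,33), (515,238), (235,236), (231,38). I'll refit the base from these.

```bash
cat > fitb.py <<'E'
from h import *
c=np.load("pics/w2.npz"); f=np.load("fit.npz"); b=f["base"]
P=np.array([[75,70,12],[75,-70,12],[-118,-70,12],[-118,70,12],[-50,42,36],[50,0,26],[-50,-22,36],[-50,-62,36]])/1e3
O=np.array([[520,33],[515,238],[235,236],[231,38],[323,62],[486,132],[322,164.5],[323,231]])
def res(p): return (wproj(c,P@Rc(p[2],0).T+np.r_[p[:2],0])-O).ravel()
r=least_squares(res,b,loss="soft_l1");print(r.x.round(4),np.degrees(r.x[2]),res(r.x).round(1))
def rk(p):
    q=r.x; k=Rc(q[2],0)@np.array([-.098+.046*np.sin(p[0]),-.046*np.cos(p[0]),.097])+np.r_[q[:2],0]
    return wproj(c,k[None])[0]-[209,221]
k=least_squares(rk,[.1]);print("clip",k.x,k.fun)
np.savez("fit.npz",car=f["car"],base=r.x,clip=k.x[0])
from plant import ctrl
s=ctrl.get_state(); p=f["car"];R=Rc(p[3],np.radians(-35))
print(delta(s,tool(R),p[:3]+R@[-.01,0,.029+.11]), delta(s,tool(R),p[:3]+R@[-.01,0,.029+.07]))
E
python3 fitb.py
```

```text
[0.5662 0.2133 0.0466] 2.667475552725147 [ 2.1 -0.7  0.8  1.1 -1.7  1.7 -1.6 -2.5 -1.  -1.2  1.3 -0.1 -0.2  1.1
  0.1  0. ]
clip [-0.00443282] [0.05295269 1.73179209]
(array([-295.5,  -66.4,   13.2]), array([-34.58,  -6.59,  20.9 ])) (array([-303.9,  -45.1,   46. ]), array([-34.58,  -6.59,  20.9 ]))
```

```bash
python3 -m creep '[{"x":-29.6,"y":-6.6,"z":1.3,"rx":0,"ry":0,"rz":0,"grip":0.6},{"x":-29.6,"y":-6.6,"z":1.3,"rx":0,"ry":0,"rz":0,"grip":0.6},{"x":-29.6,"y":-6.6,"z":1.3,"rx":0,"ry":0,"rz":0,"grip":0.6},{"x":-29.6,"y":-6.6,"z":1.3,"rx":0,"ry":0,"rz":0,"grip":0.6},{"x":-29.6,"y":-6.6,"z":1.3,"rx":0,"ry":0,"rz":0,"grip":0.6},{"x":-29.6,"y":-6.6,"z":1.3,"rx":0,"ry":0,"rz":0,"grip":0.6},{"x":-29.6,"y":-6.6,"z":1.3,"rx":0,"ry":0,"rz":0,"grip":0.6},{"x":-29.6,"y":-6.6,"z":1.3,"rx":0,"ry":0,"rz":0,"grip":0.6},{"x":-29.6,"y":-6.6,"z":1.3,"rx":0,"ry":0,"rz":0,"grip":0.6},{"x":-29.6,"y":-6.6,"z":1.3,"rx":0,"ry":0,"rz":0,"grip":0.6}]' && python3 -m creep '[{"x":0,"y":0,"z":0,"rx":-4.94,"ry":-0.94,"rz":2.99,"grip":0.6},{"x":0,"y":0,"z":0,"rx":-4.94,"ry":-0.94,"rz":2.99,"grip":0.6},{"x":0,"y":0,"z":0,"rx":-4.94,"ry":-0.94,"rz":2.99,"grip":0.6},{"x":0,"y":0,"z":0,"rx":-4.94,"ry":-0.94,"rz":2.99,"grip":0.6},{"x":0,"y":0,"z":0,"rx":-4.94,"ry":-0.94,"rz":2.99,"grip":0.6},{"x":0,"y":0,"z":0,"rx":-4.94,"ry":-0.94,"rz":2.99,"grip":0.6},{"x":0,"y":0,"z":0,"rx":-4.94,"ry":-0.94,"rz":2.99,"grip":0.6},{"x":0,"y":0,"z":0,"rx":0,"ry":0,"rz":0,"grip":0.6},{"x":0,"y":0,"z":0,"rx":0,"ry":0,"rz":0,"grip":0.6},{"x":0,"y":0,"z":0,"rx":0,"ry":0,"rz":0,"grip":0.6}]'
python3 - <<'E'
from h import *
wsnap("w3"); c=np.load("pics/w3.npz"); p=np.load("fit.npz")["car"]
W=np.array([[-70,62,24],[-70,-62,24],[-10,62,24],[-10,-62,24],[75,30,24],[75,-30,24.],[-19,35,66],[-1,35,66],[-19,-35,66],[-1,-35,66]])/1e3
R=Rc(p[3],np.radians(-35));print(wproj(c,W@R.T+p[:3]).round(0).tolist())
from plant import ctrl
print(delta(ctrl.get_state(),tool(R),p[:3]+R@[-.01,0,.029]))
E
```

```text
time: 4.37
eef_pos: [0.5187, -0.1796, 0.1584]
tcp_rot: [0.687, 0.726, 0.0, 0.0]
contact_force: [0.3, 0.6, -0.7]
opening: 0.599
finger_force: 0.0
time: 5.2
eef_pos: [0.5198, -0.1787, 0.1594]
tcp_rot: [0.773, 0.558, 0.176, 0.244]
contact_force: [0.5, 0.8, 0.4]
opening: 0.599
finger_force: 0.0
[[292.0, 182.0], [304.0, 381.0], [398.0, 181.0], [398.0, 382.0], [545.0, 239.0], [536.0, 335.0], [379.0, 243.0], [417.0, 243.0], [381.0, 376.0], [415.0, 376.0]]
(array([  0.7,  -2.5, 110.3]), array([0.05, 0.02, 0.03]))
```

View pics/w3.png

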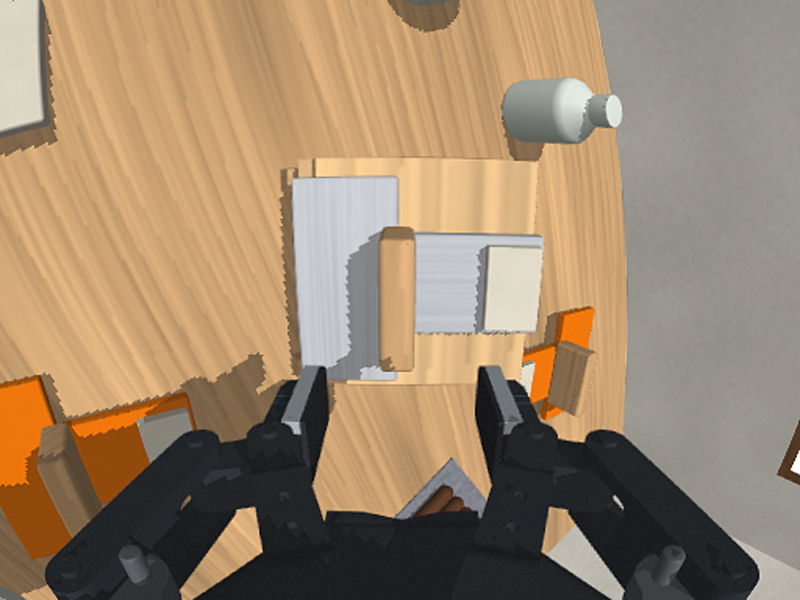

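The wrist view of the carrier agrees with the model to about 4 px. Plate corners are (291,178), (303,381), (398,177), (397,380), (543,236), (533,333), and the bar top spans (380..416, 238..371). I'll refit before grasping.

```bash
cat > fitc.py <<'E'
from h import *
c=np.load("pics/w3.npz"); f=dict(np.load("fit.npz")); p=f["car"]
W=np.array([[-70,62,24],[-70,-62,24],[-10,62,24],[-10,-62,24],[75,30,24],[75,-30,24.],[-10,35,66],[-10,-35,66]])/1e3
O=np.array([[291,178],[303,381],[398,177],[397,380],[543,236],[533,333],[398,238.],[397,371]])
res=lambda p:(wproj(c,W@Rc(p[3],np.radians(-35)).T+p[:3])-O).ravel()
r=least_squares(res,p,loss="soft_l1");p=r.x;print(p.round(4),np.degrees(p[3]),res(p).round(1))
f["car"]=p;np.savez("fit.npz",**f)
from plant import ctrl
R=Rc(p[3],np.radians(-35))
print(delta(ctrl.get_state(),tool(R),p[:3]+R@[-.01,0,.029]))
E
python3 fitc.py
```

```text
[ 0.6025 -0.2037  0.0492 -0.3286] -18.826057446314753 [ 0.4  0.3 -0.2 -3.5  0.1 -0.1 -0.1 -0.6  0.7  0.6  1.6 -0.6 -0.9  0.6
 -0.6  0.6]
(array([  2.7,  -3.1, 110.8]), array([ 0.05, -0.21,  0.36]))
```

```bash
python3 -m creep '[{"x":2.7,"y":-3.1,"z":15,"rx":0,"ry":-0.2,"rz":0.36,"grip":0.6},{"x":0,"y":0,"z":15,"rx":0,"ry":0,"rz":0,"grip":0.6},{"x":0,"y":0,"z":15,"rx":0,"ry":0,"rz":0,"grip":0.6},{"x":0,"y":0,"z":15,"rx":0,"ry":0,"rz":0,"grip":0.6},{"x":0,"y":0,"z":15,"rx":0,"ry":0,"rz":0,"grip":0.6},{"x":0,"y":0,"z":12,"rx":0,"ry":0,"rz":0,"grip":0.6},{"x":0,"y":0,"z":10,"rx":0,"ry":0,"rz":0,"grip":0.6},{"x":0,"y":0,"z":7,"rx":0,"ry":0,"rz":0,"grip":0.6},{"x":0,"y":0,"z":5,"rx":0,"ry":0,"rz":0,"grip":0.6},{"x":0,"y":0,"z":0,"rx":0,"ry":0,"rz":0,"grip":0.6}]' && python3 -m creep '[{"x":0,"y":0,"z":0,"rx":0,"ry":0,"rz":0,"grip":0.0},{"x":0,"y":0,"z":0,"rx":0,"ry":0,"rz":0,"grip":0.0},{"x":0,"y":0,"z":0,"rx":0,"ry":0,"rz":0,"grip":0.0},{"x":0,"y":0,"z":0,"rx":0,"ry":0,"rz":0,"grip":0.0},{"x":0,"y":0,"z":0,"rx":0,"ry":0,"rz":0,"grip":0.0},{"x":0,"y":0,"z":0,"rx":0,"ry":0,"rz":0,"grip":0.0},{"x":0,"y":0,"z":0,"rx":0,"ry":0,"rz":0,"grip":0.0},{"x":0,"y":0,"z":0,"rx":0,"ry":0,"rz":0,"grip":0.0},{"x":0,"y":0,"z":0,"rx":0,"ry":0,"rz":0,"grip":0.0},{"x":0,"y":0,"z":0,"rx":0,"ry":0,"rz":0,"grip":0.0}]' 70
python3 - <<'E'
from h import *
from plant import ctrl
s=ctrl.get_state();p=np.load("fit.npz")["car"];R=Rc(p[3],np.radians(-35))
print(delta(s,tool(R),p[:3]+R@[-.01,0,.029]))
E
```

```text
time: 6.08
eef_pos: [0.5773, -0.1951, 0.0667]
tcp_rot: [0.776, 0.555, 0.175, 0.244]
contact_force: [-0.5, -0.5, 0.1]
opening: 0.598
finger_force: 0.0
time: 6.92
eef_pos: [0.5777, -0.1956, 0.0689]
tcp_rot: [0.775, 0.554, 0.176, 0.246]
contact_force: [-0.4, -0.4, 6.1]
opening: 0.201
finger_force: 69.2
(array([0.4, 0.1, 2.1]), array([ 0.17,  0.02, -0.04]))
```

```bash
python3 -m creep '[{"x":0,"y":0,"z":-3,"rx":0,"ry":0,"rz":0,"grip":0.0},{"x":0,"y":0,"z":-6,"rx":0,"ry":0,"rz":0,"grip":0.0},{"x":0,"y":0,"z":-10,"rx":0,"ry":0,"rz":0,"grip":0.0},{"x":0,"y":0,"z":-15,"rx":0,"ry":0,"rz":0,"grip":0.0},{"x":0,"y":0,"z":-15,"rx":0,"ry":0,"rz":0,"grip":0.0},{"x":0,"y":0,"z":-15,"rx":0,"ry":0,"rz":0,"grip":0.0},{"x":0,"y":0,"z":-15,"rx":0,"ry":0,"rz":0,"grip":0.0},{"x":0,"y":0,"z":-15,"rx":0,"ry":0,"rz":0,"grip":0.0},{"x":0,"y":0,"z":-15,"rx":0,"ry":0,"rz":0,"grip":0.0},{"x":0,"y":0,"z":-10,"rx":0,"ry":0,"rz":0,"grip":0.0}]'
python3 - <<'E'
from h import *
from plant import ctrl
s=ctrl.get_state();b=np.load("fit.npz")["base"];R=Rc(b[2],0)
h=np.r_[b[:2],.026+.07]+R@[-.01,0,.0315]
print(delta(s,tool(R),h),h-s["eef_pos"])
s=dict(s);s["tcp_rot"]=Ro.from_matrix(tool(R)).as_quat();print("after turn",delta(s,tool(R),h))
E
```

```text
time: 7.75
eef_pos: [0.5084, -0.1704, 0.1606]
tcp_rot: [0.777, 0.556, 0.173, 0.239]
contact_force: [0.2, -0.4, -6.4]
opening: 0.202
finger_force: 69.6
(array([378.1, -83.9, -15.6]), array([ 34.01,   6.23, -20.86])) [ 0.04786779  0.38320544 -0.03309426]
after turn (array([380.6,  65.7,  33.1]), array([ 0.,  0., -0.]))
```

```bash
python3 -m creep '[{"x":0,"y":0,"z":0,"rx":4.25,"ry":0.78,"rz":-2.61,"grip":0.0},{"x":0,"y":0,"z":0,"rx":4.25,"ry":0.78,"rz":-2.61,"grip":0.0},{"x":0,"y":0,"z":0,"rx":4.25,"ry":0.78,"rz":-2.61,"grip":0.0},{"x":0,"y":0,"z":0,"rx":4.25,"ry":0.78,"rz":-2.61,"grip":0.0},{"x":0,"y":0,"z":0,"rx":4.25,"ry":0.78,"rz":-2.61,"grip":0.0},{"x":0,"y":0,"z":0,"rx":4.25,"ry":0.78,"rz":-2.61,"grip":0.0},{"x":0,"y":0,"z":0,"rx":4.25,"ry":0.78,"rz":-2.61,"grip":0.0},{"x":0,"y":0,"z":0,"rx":4.25,"ry":0.78,"rz":-2.61,"grip":0.0},{"x":0,"y":0,"z":0,"rx":0,"ry":0,"rz":0,"grip":0.0},{"x":0,"y":0,"z":0,"rx":0,"ry":0,"rz":0,"grip":0.0}]' && python3 -m creep '[{"x":15,"y":2.5,"z":0,"rx":0,"ry":0,"rz":0,"grip":0.0},{"x":25,"y":4,"z":0,"rx":0,"ry":0,"rz":0,"grip":0.0},{"x":30,"y":5,"z":0,"rx":0,"ry":0,"rz":0,"grip":0.0},{"x":30,"y":5,"z":0,"rx":0,"ry":0,"rz":0,"grip":0.0},{"x":30,"y":5,"z":0,"rx":0,"ry":0,"rz":0,"grip":0.0},{"x":30,"y":5,"z":0,"rx":0,"ry":0,"rz":0,"grip":0.0},{"x":30,"y":5,"z":0,"rx":0,"ry":0,"rz":0,"grip":0.0},{"x":30,"y":5,"z":0,"rx":0,"ry":0,"rz":0,"grip":0.0},{"x":30,"y":5,"z":0,"rx":0,"ry":0,"rz":0,"grip":0.0},{"x":30,"y":5,"z":0,"rx":0,"ry":0,"rz":0,"grip":0.0}]' && python3 -m creep '[{"x":25,"y":5,"z":0,"rx":0,"ry":0,"rz":0,"grip":0.0},{"x":20,"y":5,"z":0,"rx":0,"ry":0,"rz":0,"grip":0.0},{"x":20,"y":4,"z":0,"rx":0,"ry":0,"rz":0,"grip":0.0},{"x":15,"y":3,"z":0,"rx":0,"ry":0,"rz":0,"grip":0.0},{"x":10,"y":2,"z":0,"rx":0,"ry":0,"rz":0,"grip":0.0},{"x":6,"y":0,"z":0,"rx":0,"ry":0,"rz":0,"grip":0.0},{"x":4,"y":0,"z":0,"rx":0,"ry":0,"rz":0,"grip":0.0},{"x":0,"y":0,"z":0,"rx":0,"ry":0,"rz":0,"grip":0.0},{"x":0,"y":0,"z":0,"rx":0,"ry":0,"rz":0,"grip":0.0},{"x":0,"y":0,"z":0,"rx":0,"ry":0,"rz":0,"grip":0.0}]'
cat > held.py <<'E'
import sys
from h import *
from plant import ctrl
n=sys.argv[1]; wsnap(n)
s=ctrl.get_state();b=np.load("fit.npz")["base"];R=Rc(b[2],0)
print(delta(s,tool(R),np.r_[b[:2],.026]+R@[-.01,0,.0315]))
Rt=Ro.from_quat(s["tcp_rot"]).as_matrix()@FLIP; o=s["eef_pos"]-Rt@[-.01,0,.0315]
W=np.array([[-70,62,24],[-70,-62,24],[-10,62,24],[-10,-62,24],[75,30,24],[75,-30,24.],[-10,35,66],[-10,-35,66]])/1e3
print(wproj(np.load(f"pics/{n}.npz"),W@Rt.T+o).round(0).tolist())
E
python3 held.py w4
```

```text
time: 8.58
eef_pos: [0.5106, -0.1719, 0.1617]
tcp_rot: [0.691, 0.723, 0.001, 0.003]
contact_force: [0.2, -0.1, -7.0]
opening: 0.203
finger_force: 69.8
time: 9.42
eef_pos: [0.5437, 0.1102, 0.1617]
tcp_rot: [0.691, 0.722, 0.001, 0.005]
contact_force: [-0.3, -0.3, -7.0]
opening: 0.202
finger_force: 69.8
time: 10.25
eef_pos: [0.5602, 0.2088, 0.1628]
tcp_rot: [0.691, 0.723, 0.001, 0.006]
contact_force: [0.4, 0.1, -6.4]
opening: 0.2
finger_force: 69.8
(array([  4.8,  -4.8, 105.3]), array([ 0.52,  0.38, -0.12]))
[[225.0, 208.0], [265.0, 495.0], [402.0, 204.0], [401.0, 501.0], [631.0, 298.0], [604.0, 434.0], [402.0, 331.0], [401.0, 528.0]]
```

View pics/w4.png

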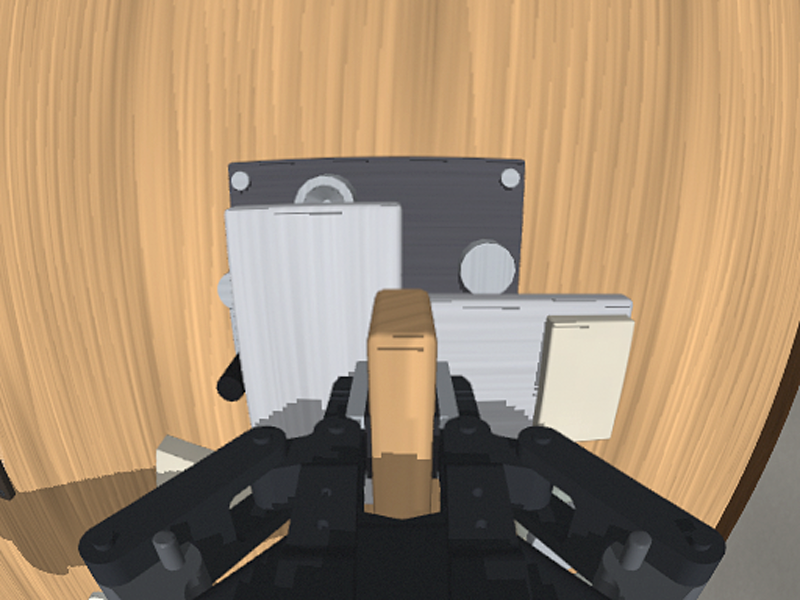

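In hand, the carrier's corners are at (227,207), (401,204), (631,296), within 2 px of the prediction. I'll check the base fit against this same picture: disc (487,270), corners (230,163) and (524,160). Then I'll align and descend partway.

```bash
python3 - <<'E'
from h import *
c=np.load("pics/w4.npz"); b=np.load("fit.npz")["base"]
P=np.array([[75,70,12],[-118,70,12],[50,0,26]])/1e3
print(wproj(c,P@Rc(b[2],0).T+np.r_[b[:2],0]).round(1).tolist())
E
python3 -m creep '[{"x":2.4,"y":-2.4,"z":3,"rx":0.25,"ry":0.2,"rz":-0.06,"grip":0.0},{"x":2.4,"y":-2.4,"z":7,"rx":0.25,"ry":0.2,"rz":-0.06,"grip":0.0},{"x":0,"y":0,"z":10,"rx":0,"ry":0,"rz":0,"grip":0.0},{"x":0,"y":0,"z":12,"rx":0,"ry":0,"rz":0,"grip":0.0},{"x":0,"y":0,"z":12,"rx":0,"ry":0,"rz":0,"grip":0.0},{"x":0,"y":0,"z":12,"rx":0,"ry":0,"rz":0,"grip":0.0},{"x":0,"y":0,"z":12,"rx":0,"ry":0,"rz":0,"grip":0.0},{"x":0,"y":0,"z":10,"rx":0,"ry":0,"rz":0,"grip":0.0},{"x":0,"y":0,"z":7,"rx":0,"ry":0,"rz":0,"grip":0.0},{"x":0,"y":0,"z":0,"rx":0,"ry":0,"rz":0,"grip":0.0}]'
python3 -m creep '[{"x":0,"y":0,"z":0,"rx":0,"ry":0,"rz":0,"grip":0.0},{"x":0,"y":0,"z":0,"rx":0,"ry":0,"rz":0,"grip":0.0},{"x":0,"y":0,"z":0,"rx":0,"ry":0,"rz":0,"grip":0.0},{"x":0,"y":0,"z":0,"rx":0,"ry":0,"rz":0,"grip":0.0},{"x":0,"y":0,"z":0,"rx":0,"ry":0,"rz":0,"grip":0.0},{"x":0,"y":0,"z":0,"rx":0,"ry":0,"rz":0,"grip":0.0},{"x":0,"y":0,"z":0,"rx":0,"ry":0,"rz":0,"grip":0.0},{"x":0,"y":0,"z":0,"rx":0,"ry":0,"rz":0,"grip":0.0},{"x":0,"y":0,"z":0,"rx":0,"ry":0,"rz":0,"grip":0.0},{"x":0,"y":0,"z":0,"rx":0,"ry":0,"rz":0,"grip":0.0}]'
python3 held.py w5
```

```text
[[526.6, 159.9], [227.2, 163.2], [488.7, 270.8]]
time: 11.13
eef_pos: [0.5539, 0.2139, 0.0752]
tcp_rot: [0.69, 0.724, -0.001, -0.001]
contact_force: [-1.2, 0.3, -7.3]
opening: 0.199
finger_force: 69.7
time: 11.97
eef_pos: [0.5553, 0.2142, 0.0778]
tcp_rot: [0.69, 0.724, 0.0, -0.0]
contact_force: [0.3, 0.1, -6.7]
opening: 0.201
finger_force: 69.7
(array([-1.5,  0.8, 20.3]), array([ 0.03, -0.03,  0.05]))
[[225.0, 208.0], [265.0, 495.0], [402.0, 204.0], [401.0, 501.0], [631.0, 298.0], [604.0, 434.0], [402.0, 331.0], [401.0, 528.0]]
```

View pics/w5.png

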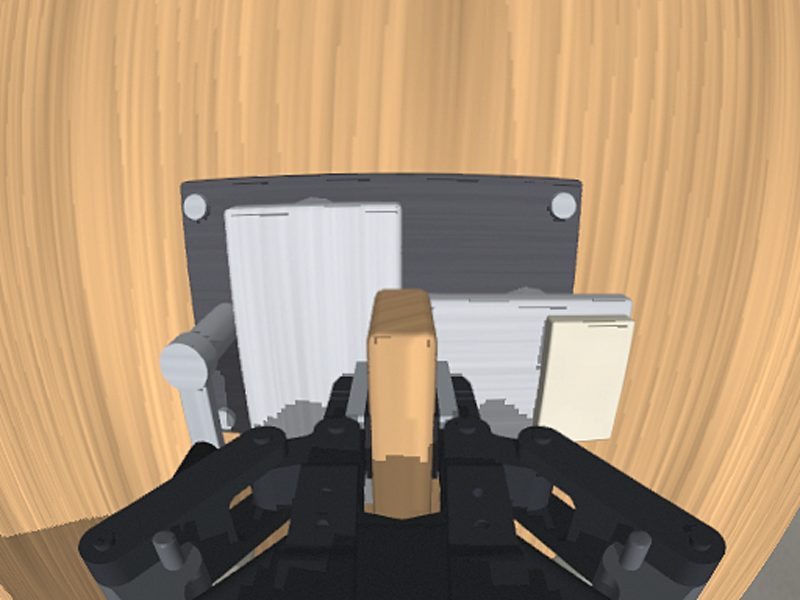

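Plate corners here are (582,182) and (181,183). The carrier sits over the seats, with the cone rim just peeking out at (315,200) and the disc edge at (530,290). I'll check the residual against the base fit.

```bash
python3 - <<'E'
from h import *
c=np.load("pics/w5.npz"); b=np.load("fit.npz")["base"]
P=np.array([[75,70,12],[-118,70,12],[74,70,12],[75,69,12]])/1e3
print(wproj(c,P@Rc(b[2],0).T+np.r_[b[:2],0]).round(1).tolist())
E
```

```text
[[584.8, 181.0], [178.9, 183.0], [582.9, 180.9], [584.7, 183.1]]
```

```bash
python3 -m creep '[{"x":-1.5,"y":0.8,"z":0,"rx":0,"ry":0,"rz":0,"grip":0.0},{"x":0,"y":0,"z":2,"rx":0,"ry":0,"rz":0,"grip":0.0},{"x":0,"y":0,"z":2,"rx":0,"ry":0,"rz":0,"grip":0.0},{"x":0,"y":0,"z":2,"rx":0,"ry":0,"rz":0,"grip":0.0},{"x":0,"y":0,"z":2,"rx":0,"ry":0,"rz":0,"grip":0.0},{"x":0,"y":0,"z":2,"rx":0,"ry":0,"rz":0,"grip":0.0},{"x":0,"y":0,"z":2,"rx":0,"ry":0,"rz":0,"grip":0.0},{"x":0,"y":0,"z":1,"rx":0,"ry":0,"rz":0,"grip":0.0},{"x":0,"y":0,"z":1,"rx":0,"ry":0,"rz":0,"grip":0.0},{"x":0,"y":0,"z":0,"rx":0,"ry":0,"rz":0,"grip":0.0}]'
cat > d.py <<'E'
from h import *
from plant import ctrl
s=ctrl.get_state();b=np.load("fit.npz")["base"];R=Rc(b[2],0)
print(delta(s,tool(R),np.r_[b[:2],.026]+R@[-.01,0,.0315]),s["wrist_torque"].round(2))
E
python3 d.py
```

```text
time: 12.85
eef_pos: [0.5561, 0.2128, 0.0636]
tcp_rot: [0.69, 0.724, 0.0, -0.0]
contact_force: [-0.4, 0.4, -6.3]
opening: 0.201
finger_force: 69.7
(array([0. , 0.1, 6.1]), array([ 0.01, -0.03,  0.06])) [-0.01  0.01  0.01]
```

No contact yet, and it's aligned to 0.1 mm. I'll go on gently.

```bash
python3 -m creep '[{"x":0,"y":0,"z":0.7,"rx":0,"ry":0,"rz":0,"grip":0.0},{"x":0,"y":0,"z":0.7,"rx":0,"ry":0,"rz":0,"grip":0.0},{"x":0,"y":0,"z":0.7,"rx":0,"ry":0,"rz":0,"grip":0.0},{"x":0,"y":0,"z":0.7,"rx":0,"ry":0,"rz":0,"grip":0.0},{"x":0,"y":0,"z":0.6,"rx":0,"ry":0,"rz":0,"grip":0.0},{"x":0,"y":0,"z":0.5,"rx":0,"ry":0,"rz":0,"grip":0.0},{"x":0,"y":0,"z":0.4,"rx":0,"ry":0,"rz":0,"grip":0.0},{"x":0,"y":0,"z":0,"rx":0,"ry":0,"rz":0,"grip":0.0},{"x":0,"y":0,"z":0,"rx":0,"ry":0,"rz":0,"grip":0.0},{"x":0,"y":0,"z":0,"rx":0,"ry":0,"rz":0,"grip":0.0}]';python3 d.py
```

```text
time: 13.68
eef_pos: [0.5563, 0.2128, 0.0596]
tcp_rot: [0.69, 0.724, 0.0, -0.0]
contact_force: [0.3, -0.5, -5.9]
opening: 0.2
finger_force: 69.8
(array([ 0. , -0. ,  2.1]), array([ 0.03, -0.03,  0.05])) [ 0.04  0.01 -0.01]
```

```bash
python3 -m creep '[{"x":0,"y":0,"z":0.4,"rx":0,"ry":0,"rz":0,"grip":0.0},{"x":0,"y":0,"z":0.4,"rx":0,"ry":0,"rz":0,"grip":0.0},{"x":0,"y":0,"z":0.4,"rx":0,"ry":0,"rz":0,"grip":0.0},{"x":0,"y":0,"z":0.4,"rx":0,"ry":0,"rz":0,"grip":0.0},{"x":0,"y":0,"z":0.4,"rx":0,"ry":0,"rz":0,"grip":0.0},{"x":0,"y":0,"z":0,"rx":0,"ry":0,"rz":0,"grip":0.0},{"x":0,"y":0,"z":0,"rx":0,"ry":0,"rz":0,"grip":0.0},{"x":0,"y":0,"z":0,"rx":0,"ry":0,"rz":0,"grip":0.0},{"x":0,"y":0,"z":0,"rx":0,"ry":0,"rz":0,"grip":0.0},{"x":0,"y":0,"z":0,"rx":0,"ry":0,"rz":0,"grip":0.0}]';python3 d.py
```

```text
time: 14.52
eef_pos: [0.5563, 0.2128, 0.0576]
tcp_rot: [0.69, 0.724, 0.0, -0.0]
contact_force: [0.2, 0.2, -7.0]
opening: 0.199
finger_force: 69.8
(array([ 0. , -0. ,  0.1]), array([ 0.03, -0.03,  0.05])) [-0.01 -0.03  0.04]
```

```bash
python3 -m creep '[{"x":0,"y":0,"z":0.4,"rx":0,"ry":0,"rz":0,"grip":0.0},{"x":0,"y":0,"z":0.4,"rx":0,"ry":0,"rz":0,"grip":0.0},{"x":0,"y":0,"z":0.4,"rx":0,"ry":0,"rz":0,"grip":0.0},{"x":0,"y":0,"z":0.4,"rx":0,"ry":0,"rz":0,"grip":0.0},{"x":0,"y":0,"z":0,"rx":0,"ry":0,"rz":0,"grip":0.0},{"x":0,"y":0,"z":0,"rx":0,"ry":0,"rz":0,"grip":0.0},{"x":0,"y":0,"z":0,"rx":0,"ry":0,"rz":0,"grip":0.0},{"x":0,"y":0,"z":0,"rx":0,"ry":0,"rz":0,"grip":0.0},{"x":0,"y":0,"z":0,"rx":0,"ry":0,"rz":0,"grip":0.0},{"x":0,"y":0,"z":0,"rx":0,"ry":0,"rz":0,"grip":0.0}]';python3 d.py
```

```text
time: 15.35
eef_pos: [0.5563, 0.2128, 0.056]
tcp_rot: [0.69, 0.724, 0.0, -0.0]
contact_force: [-0.7, 0.5, -6.4]
opening: 0.202
finger_force: 69.8
(array([ 0. , -0. , -1.5]), array([ 0.03, -0.03,  0.06])) [-0.03 -0.03 -0.02]
```

```bash
python3 -m creep '[{"x":0,"y":0,"z":0.4,"rx":0,"ry":0,"rz":0,"grip":0.0},{"x":0,"y":0,"z":0.4,"rx":0,"ry":0,"rz":0,"grip":0.0},{"x":0,"y":0,"z":0.4,"rx":0,"ry":0,"rz":0,"grip":0.0},{"x":0,"y":0,"z":0.4,"rx":0,"ry":0,"rz":0,"grip":0.0},{"x":0,"y":0,"z":0.4,"rx":0,"ry":0,"rz":0,"grip":0.0},{"x":0,"y":0,"z":0,"rx":0,"ry":0,"rz":0,"grip":0.0},{"x":0,"y":0,"z":0,"rx":0,"ry":0,"rz":0,"grip":0.0},{"x":0,"y":0,"z":0,"rx":0,"ry":0,"rz":0,"grip":0.0},{"x":0,"y":0,"z":0,"rx":0,"ry":0,"rz":0,"grip":0.0},{"x":0,"y":0,"z":0,"rx":0,"ry":0,"rz":0,"grip":0.0}]';python3 d.py
```

```text
time: 16.18
eef_pos: [0.5559, 0.2129, 0.0541]
tcp_rot: [0.69, 0.724, -0.0, -0.0]
contact_force: [-3.3, 0.8, -2.3]
opening: 0.204
finger_force: 70.4
(array([-0.1,  0.4, -3.4]), array([-0.03, -0.04,  0.05])) [-0.02  0.8  -0.08]
```

```bash
python3 -m creep '[{"x":0,"y":-0.4,"z":0.2,"rx":0,"ry":0,"rz":0,"grip":0.0},{"x":0,"y":-0.4,"z":0.3,"rx":0,"ry":0,"rz":0,"grip":0.0},{"x":0,"y":0,"z":0.3,"rx":0,"ry":0,"rz":0,"grip":0.0},{"x":0,"y":0,"z":0.2,"rx":0,"ry":0,"rz":0,"grip":0.0},{"x":0,"y":0,"z":0,"rx":0,"ry":0,"rz":0,"grip":0.0},{"x":0,"y":0,"z":0,"rx":0,"ry":0,"rz":0,"grip":0.0},{"x":0,"y":0,"z":0,"rx":0,"ry":0,"rz":0,"grip":0.0},{"x":0,"y":0,"z":0,"rx":0,"ry":0,"rz":0,"grip":0.0},{"x":0,"y":0,"z":0,"rx":0,"ry":0,"rz":0,"grip":0.0},{"x":0,"y":0,"z":0,"rx":0,"ry":0,"rz":0,"grip":0.0}]';python3 d.py
```

```text
time: 17.02
eef_pos: [0.5558, 0.2129, 0.0538]
tcp_rot: [0.69, 0.724, 0.001, 0.0]
contact_force: [-5.2, 0.2, 3.4]
opening: 0.201
finger_force: 71.2
(array([-0.1,  0.5, -3.7]), array([ 0.05, -0.04,  0.05])) [-0.03  1.14 -0.12]
```

```bash
python3 -m creep '[{"x":0,"y":-0.3,"z":0,"rx":0,"ry":0,"rz":0,"grip":0.0},{"x":0,"y":-0.3,"z":0,"rx":0,"ry":0,"rz":0,"grip":0.0},{"x":0,"y":-0.3,"z":0,"rx":0,"ry":0,"rz":0,"grip":0.0},{"x":0,"y":-0.3,"z":0,"rx":0,"ry":0,"rz":0,"grip":0.0},{"x":0,"y":0,"z":0,"rx":0,"ry":0,"rz":0,"grip":0.0},{"x":0,"y":0,"z":0,"rx":0,"ry":0,"rz":0,"grip":0.0},{"x":0,"y":0,"z":0,"rx":0,"ry":0,"rz":0,"grip":0.0},{"x":0,"y":0,"z":0,"rx":0,"ry":0,"rz":0,"grip":0.0},{"x":0,"y":0,"z":0,"rx":0,"ry":0,"rz":0,"grip":0.0},{"x":0,"y":0,"z":0,"rx":0,"ry":0,"rz":0,"grip":0.0}]';python3 d.py
```

```text
time: 17.85
eef_pos: [0.5556, 0.2129, 0.0538]
tcp_rot: [0.69, 0.724, 0.002, 0.001]
contact_force: [2.1, 1.7, 6.0]
opening: 0.201
finger_force: 71.2
(array([-0.1,  0.7, -3.7]), array([ 0.21, -0.06,  0.04])) [ 0.11  0.31 -0.19]
```

The carrier is now captured: a sideways command makes force, not motion, so the balls are in the seats. I'll centre it and release.

```bash
python3 -m creep '[{"x":0,"y":0.3,"z":0,"rx":0,"ry":0,"rz":0,"grip":0.0},{"x":0,"y":0,"z":0,"rx":0,"ry":0,"rz":0,"grip":0.0},{"x":0,"y":0,"z":0,"rx":0,"ry":0,"rz":0,"grip":0.0},{"x":0,"y":0,"z":0,"rx":0,"ry":0,"rz":0,"grip":0.26},{"x":0,"y":0,"z":0,"rx":0,"ry":0,"rz":0,"grip":0.32},{"x":0,"y":0,"z":0,"rx":0,"ry":0,"rz":0,"grip":0.4},{"x":0,"y":0,"z":0,"rx":0,"ry":0,"rz":0,"grip":0.45},{"x":0,"y":0,"z":0,"rx":0,"ry":0,"rz":0,"grip":0.45},{"x":0,"y":0,"z":0,"rx":0,"ry":0,"rz":0,"grip":0.45},{"x":0,"y":0,"z":0,"rx":0,"ry":0,"rz":0,"grip":0.45}]' 20;python3 d.py; python3 -m creep '[{"x":0,"y":0,"z":-4,"rx":0,"ry":0,"rz":0,"grip":0.45},{"x":0,"y":0,"z":-8,"rx":0,"ry":0,"rz":0,"grip":0.45},{"x":0,"y":0,"z":-12,"rx":0,"ry":0,"rz":0,"grip":0.45},{"x":0,"y":0,"z":-15,"rx":0,"ry":0,"rz":0,"grip":0.45},{"x":0,"y":0,"z":-15,"rx":0,"ry":0,"rz":0,"grip":0.45},{"x":0,"y":0,"z":-15,"rx":0,"ry":0,"rz":0,"grip":0.45},{"x":0,"y":0,"z":-15,"rx":0,"ry":0,"rz":0,"grip":0.45},{"x":0,"y":0,"z":-15,"rx":0,"ry":0,"rz":0,"grip":0.45},{"x":0,"y":0,"z":-15,"rx":0,"ry":0,"rz":0,"grip":0.45},{"x":0,"y":0,"z":-6,"rx":0,"ry":0,"rz":0,"grip":0.45}]'
```

```text
time: 18.68
eef_pos: [0.5545, 0.2126, 0.0528]
tcp_rot: [0.69, 0.724, 0.0, -0.0]
contact_force: [0.6, -0.7, 0.6]
opening: 0.447
finger_force: 0.0
(array([ 0.1,  1.7, -4.7]), array([ 0.03, -0.03,  0.06])) [-0.04 -0.02 -0.  ]
time: 19.52
eef_pos: [0.5561, 0.213, 0.1773]
tcp_rot: [0.69, 0.724, 0.003, 0.002]
contact_force: [0.3, -0.0, 1.1]
opening: 0.449
finger_force: 0.0
```

```bash
python3 -m creep '[{"x":-12,"y":0,"z":0,"rx":0,"ry":0,"rz":0,"grip":0},{"x":-15,"y":0,"z":0,"rx":0,"ry":0,"rz":0,"grip":0},{"x":-15,"y":0,"z":0,"rx":0,"ry":0,"rz":0,"grip":0},{"x":-15,"y":0,"z":0,"rx":0,"ry":0,"rz":0,"grip":0},{"x":-15,"y":0,"z":0,"rx":0,"ry":0,"rz":0,"grip":0},{"x":-15,"y":0,"z":0,"rx":0,"ry":0,"rz":0,"grip":0},{"x":-13,"y":0,"z":0,"rx":0,"ry":0,"rz":0,"grip":0},{"x":0,"y":0,"z":0,"rx":0,"ry":0,"rz":0,"grip":0},{"x":0,"y":0,"z":0,"rx":0,"ry":0,"rz":0,"grip":0},{"x":0,"y":0,"z":0,"rx":0,"ry":0,"rz":0,"grip":0}]'
python3 - <<'E'
from h import *
wsnap("w6");c=np.load("pics/w6.npz"); b=np.load("fit.npz")["base"];R=Rc(b[2],0)
W=np.array([[-70,62,50],[-70,-62,50],[-10,62,50],[-10,-62,50],[75,30,50],[75,-30,50.],[75,70,12],[75,-70,12],[-118,70,12],[-98,-46,97],[-98,0,63]])/1e3
print(wproj(c,W@R.T+np.r_[b[:2],0]).round(0).tolist())
E
```

```text
time: 20.35
eef_pos: [0.5591, 0.1129, 0.1726]
tcp_rot: [0.69, 0.724, 0.0, -0.0]
contact_force: [0.4, 0.0, -0.1]
opening: 0.004
finger_force: 0.0
[[300.0, 14.0], [302.0, 223.0], [405.0, 10.0], [405.0, 222.0], [552.0, 71.0], [550.0, 171.0], [534.0, 23.0], [530.0, 227.0], [242.0, 25.0], [227.0, 208.0], [246.0, 119.0]]
```

View pics/w6.png

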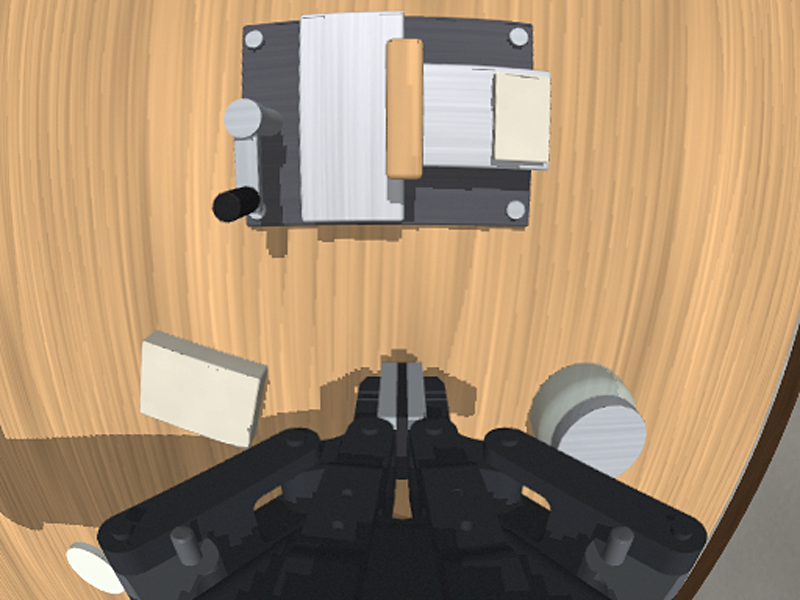

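The carrier corners (301,16), (302,220), (403,13), (403,220), (550,72), (548,168) are within 2–3 px of the home prediction. The plate corners show the same scale residue, so the carrier is home. The knob is still at about 0. Next is the clip.

```bash
cat > k.py <<'E'
from h import *
from plant import ctrl
s=ctrl.get_state();b=np.load("fit.npz")["base"];R=Rc(b[2],0)
p=R.T@(s["eef_pos"]-np.r_[b[:2],0])*1e3; print("tcp in base, mm",p.round(1),delta(s,tool(R),s["eef_pos"])[1])
for th in np.radians([-10,0,15,30,45,60,75,90]):
    k=np.array([-98+46*np.sin(th),-46*np.cos(th)]);d=np.interp(np.degrees(th),[-10,0,45,90],[30,22.5,26,19])
    f=k-d*np.array([np.cos(th),np.sin(th)]);print(np.degrees(th).round(),f.round(1),"row-shift from now: x %.1f y %.1f"%(f[1]-p[1],f[0]-p[0]))
E
python3 k.py
```

```text
tcp in base, mm [-11.8 -99.7 172.7] [ 0.01 -0.05  0.07]
-10.0 [-135.5  -40.1] row-shift from now: x 59.6 y -123.7
0.0 [-120.5  -46. ] row-shift from now: x 53.7 y -108.7
15.0 [-109.   -50.6] row-shift from now: x 49.1 y -97.1
30.0 [-96.5 -52.3] row-shift from now: x 47.4 y -84.7
45.0 [-83.9 -50.9] row-shift from now: x 48.7 y -72.1
60.0 [-70.  -43.5] row-shift from now: x 56.2 y -58.2
75.0 [-59.1 -32.5] row-shift from now: x 67.1 y -47.3
90.0 [-52. -19.] row-shift from now: x 80.7 y -40.2
```

```bash
python3 -m creep '[{"x":6,"y":-14,"z":0,"rx":0,"ry":0,"rz":0,"grip":0},{"x":6,"y":-14,"z":0,"rx":0,"ry":0,"rz":0,"grip":0},{"x":6,"y":-14,"z":0,"rx":0,"ry":0,"rz":0,"grip":0},{"x":6,"y":-14,"z":0,"rx":0,"ry":0,"rz":0,"grip":0},{"x":6,"y":-14,"z":0,"rx":0,"ry":0,"rz":0,"grip":0},{"x":6,"y":-14,"z":0,"rx":0,"ry":0,"rz":0,"grip":0},{"x":6,"y":-14,"z":0,"rx":0,"ry":0,"rz":0,"grip":0},{"x":6,"y":-14,"z":0,"rx":0,"ry":0,"rz":0,"grip":0},{"x":6,"y":-14,"z":0,"rx":0,"ry":0,"rz":0,"grip":0},{"x":0,"y":0,"z":0,"rx":0,"ry":0,"rz":0,"grip":0}]' && python3 -m creep '[{"x":0,"y":0,"z":10,"rx":0,"ry":0,"rz":0,"grip":0},{"x":0,"y":0,"z":12,"rx":0,"ry":0,"rz":0,"grip":0},{"x":0,"y":0,"z":12,"rx":0,"ry":0,"rz":0,"grip":0},{"x":0,"y":0,"z":12,"rx":0,"ry":0,"rz":0,"grip":0},{"x":0,"y":0,"z":12,"rx":0,"ry":0,"rz":0,"grip":0},{"x":0,"y":0,"z":12,"rx":0,"ry":0,"rz":0,"grip":0},{"x":0,"y":0,"z":12,"rx":0,"ry":0,"rz":0,"grip":0},{"x":0,"y":0,"z":10,"rx":0,"ry":0,"rz":0,"grip":0},{"x":0,"y":0,"z":0,"rx":0,"ry":0,"rz":0,"grip":0},{"x":0,"y":0,"z":0,"rx":0,"ry":0,"rz":0,"grip":0}]'; python3 k.py
```

```text
time: 21.23
eef_pos: [0.4286, 0.1621, 0.1725]
tcp_rot: [0.689, 0.725, -0.0, -0.001]
contact_force: [0.2, 0.1, -0.6]
opening: 0.006
finger_force: 0.0
time: 22.07
eef_pos: [0.4307, 0.1606, 0.08]
tcp_rot: [0.69, 0.724, -0.0, -0.001]
contact_force: [-0.5, 0.6, 1.1]
opening: -0.0
finger_force: 0.0
tcp in base, mm [-137.8  -46.3   80. ] [-0.07 -0.02  0.05]
-10.0 [-135.5  -40.1] row-shift from now: x 6.2 y 2.3
0.0 [-120.5  -46. ] row-shift from now: x 0.3 y 17.3
15.0 [-109.   -50.6] row-shift from now: x -4.3 y 28.9
30.0 [-96.5 -52.3] row-shift from now: x -6.0 y 41.3
45.0 [-83.9 -50.9] row-shift from now: x -4.6 y 53.9
60.0 [-70.  -43.5] row-shift from now: x 2.8 y 67.8
75.0 [-59.1 -32.5] row-shift from now: x 13.8 y 78.7
90.0 [-52. -19.] row-shift from now: x 27.3 y 85.8
```

```bash
python3 -m creep '[{"x":0,"y":6,"z":0,"rx":0,"ry":0,"rz":0,"grip":0},{"x":0,"y":6,"z":0,"rx":0,"ry":0,"rz":0,"grip":0},{"x":0.3,"y":5.3,"z":0,"rx":0,"ry":0,"rz":0,"grip":0},{"x":-1.5,"y":3.9,"z":0,"rx":0,"ry":0,"rz":0,"grip":0},{"x":-1.5,"y":3.9,"z":0,"rx":0,"ry":0,"rz":0,"grip":0},{"x":-1.5,"y":3.9,"z":0,"rx":0,"ry":0,"rz":0,"grip":0},{"x":-0.6,"y":4.1,"z":0,"rx":0,"ry":0,"rz":0,"grip":0},{"x":-0.6,"y":4.1,"z":0,"rx":0,"ry":0,"rz":0,"grip":0},{"x":-0.6,"y":4.1,"z":0,"rx":0,"ry":0,"rz":0,"grip":0},{"x":0,"y":0,"z":0,"rx":0,"ry":0,"rz":0,"grip":0}]' && python3 -m creep '[{"x":0.5,"y":4.2,"z":0,"rx":0,"ry":0,"rz":0,"grip":0},{"x":0.5,"y":4.2,"z":0,"rx":0,"ry":0,"rz":0,"grip":0},{"x":0.5,"y":4.2,"z":0,"rx":0,"ry":0,"rz":0,"grip":0},{"x":2.5,"y":4.6,"z":0,"rx":0,"ry":0,"rz":0,"grip":0},{"x":2.5,"y":4.6,"z":0,"rx":0,"ry":0,"rz":0,"grip":0},{"x":2.5,"y":4.6,"z":0,"rx":0,"ry":0,"rz":0,"grip":0},{"x":3.7,"y":3.6,"z":0,"rx":0,"ry":0,"rz":0,"grip":0},{"x":3.7,"y":3.6,"z":0,"rx":0,"ry":0,"rz":0,"grip":0},{"x":3.7,"y":3.6,"z":0,"rx":0,"ry":0,"rz":0,"grip":0},{"x":0,"y":0,"z":0,"rx":0,"ry":0,"rz":0,"grip":0}]'; python3 k.py
```

```text
time: 22.9
eef_pos: [0.4734, 0.1564, 0.081]
tcp_rot: [0.69, 0.724, 0.001, 0.0]
contact_force: [-0.4, -0.8, 0.7]
opening: -0.003
finger_force: 0.2
time: 23.73
eef_pos: [0.5097, 0.1793, 0.0812]
tcp_rot: [0.69, 0.724, 0.001, 0.0]
contact_force: [0.2, 0.7, 0.4]
opening: 0.003
finger_force: 0.0
tcp in base, mm [-58.1 -31.3  81.2] [ 0.12 -0.06  0.08]
-10.0 [-135.5  -40.1] row-shift from now: x -8.8 y -77.4
0.0 [-120.5  -46. ] row-shift from now: x -14.7 y -62.4
15.0 [-109.   -50.6] row-shift from now: x -19.3 y -50.9
30.0 [-96.5 -52.3] row-shift from now: x -21.0 y -38.4
45.0 [-83.9 -50.9] row-shift from now: x -19.7 y -25.8
60.0 [-70.  -43.5] row-shift from now: x -12.2 y -11.9
75.0 [-59.1 -32.5] row-shift from now: x -1.3 y -1.0
90.0 [-52. -19.] row-shift from now: x 12.3 y 6.1
```

```bash
python3 -m creep '[{"x":3,"y":2,"z":0,"rx":0,"ry":0,"rz":0,"grip":0},{"x":3,"y":2,"z":0,"rx":0,"ry":0,"rz":0,"grip":0},{"x":3,"y":1,"z":0,"rx":0,"ry":0,"rz":0,"grip":0},{"x":2,"y":1,"z":0,"rx":0,"ry":0,"rz":0,"grip":0},{"x":1.3,"y":0,"z":0,"rx":0,"ry":0,"rz":0,"grip":0},{"x":0.5,"y":0,"z":0,"rx":0,"ry":0,"rz":0,"grip":0},{"x":0.5,"y":0,"z":0,"rx":0,"ry":0,"rz":0,"grip":0},{"x":0.5,"y":0,"z":0,"rx":0,"ry":0,"rz":0,"grip":0},{"x":0,"y":0,"z":0,"rx":0,"ry":0,"rz":0,"grip":0},{"x":0,"y":0,"z":0,"rx":0,"ry":0,"rz":0,"grip":0}]'; python3 k.py | head -1
```

```text
time: 24.57
eef_pos: [0.5142, 0.1921, 0.081]
tcp_rot: [0.69, 0.724, 0.0, 0.0]
contact_force: [1.6, -3.6, -0.8]
opening: 0.0
finger_force: 1.8
tcp in base, mm [-52.9 -18.7  81. ] [0.06 0.01 0.06]
```

```bash
python3 -m creep '[{"x":0.5,"y":0,"z":0,"rx":0,"ry":0,"rz":0,"grip":0},{"x":0.5,"y":0,"z":0,"rx":0,"ry":0,"rz":0,"grip":0},{"x":0,"y":0,"z":0,"rx":0,"ry":0,"rz":0,"grip":0},{"x":0,"y":0,"z":0,"rx":0,"ry":0,"rz":0,"grip":0},{"x":0,"y":0,"z":0,"rx":0,"ry":0,"rz":0,"grip":0},{"x":0,"y":0,"z":0,"rx":0,"ry":0,"rz":0,"grip":0},{"x":0,"y":0,"z":0,"rx":0,"ry":0,"rz":0,"grip":0},{"x":0,"y":0,"z":0,"rx":0,"ry":0,"rz":0,"grip":0},{"x":0,"y":0,"z":0,"rx":0,"ry":0,"rz":0,"grip":0},{"x":0,"y":0,"z":0,"rx":0,"ry":0,"rz":0,"grip":0}]'; python3 k.py | head -1
python3 -m creep '[{"x":-4,"y":0,"z":0,"rx":0,"ry":0,"rz":0,"grip":0},{"x":-8,"y":0,"z":0,"rx":0,"ry":0,"rz":0,"grip":0},{"x":-8,"y":0,"z":-10,"rx":0,"ry":0,"rz":0,"grip":0},{"x":-10,"y":0,"z":-15,"rx":0,"ry":0,"rz":0,"grip":0},{"x":-10,"y":0,"z":-15,"rx":0,"ry":0,"rz":0,"grip":0},{"x":-10,"y":0,"z":-15,"rx":0,"ry":0,"rz":0,"grip":0},{"x":-15,"y":0,"z":-15,"rx":0,"ry":0,"rz":0,"grip":0},{"x":-15,"y":0,"z":-15,"rx":0,"ry":0,"rz":0,"grip":0},{"x":0,"y":0,"z":-5,"rx":0,"ry":0,"rz":0,"grip":0},{"x":0,"y":0,"z":0,"rx":0,"ry":0,"rz":0,"grip":0}]'
python3 - <<'E'
from h import *
wsnap("w7");c=np.load("pics/w7.npz"); b=np.load("fit.npz")["base"];R=Rc(b[2],0)
W=np.array([[-70,62,50],[-70,-62,50],[-10,62,50],[-10,-62,50],[75,30,50],[75,-30,50.],[75,70,12],[75,-70,12],[-118,70,12],[-52,0,97],[-98,0,63]])/1e3
print(wproj(c,W@R.T+np.r_[b[:2],0]).round(0).tolist())
E
```

```text
time: 25.4
eef_pos: [0.5143, 0.1923, 0.081]
tcp_rot: [0.69, 0.724, -0.0, 0.001]
contact_force: [1.2, -7.6, -0.4]
opening: -0.001
finger_force: 3.5
tcp in base, mm [-52.9 -18.5  81. ] [0.05 0.13 0.09]
time: 26.23
eef_pos: [0.5189, 0.1133, 0.1734]
tcp_rot: [0.691, 0.723, 0.002, 0.001]
contact_force: [0.1, 0.0, -0.4]
opening: 0.0
finger_force: 0.0
[[369.0, 15.0], [369.0, 226.0], [475.0, 17.0], [472.0, 227.0], [612.0, 82.0], [609.0, 179.0], [588.0, 33.0], [582.0, 232.0], [299.0, 23.0], [401.0, 112.0], [315.0, 119.0]]
```

View pics/w7.png

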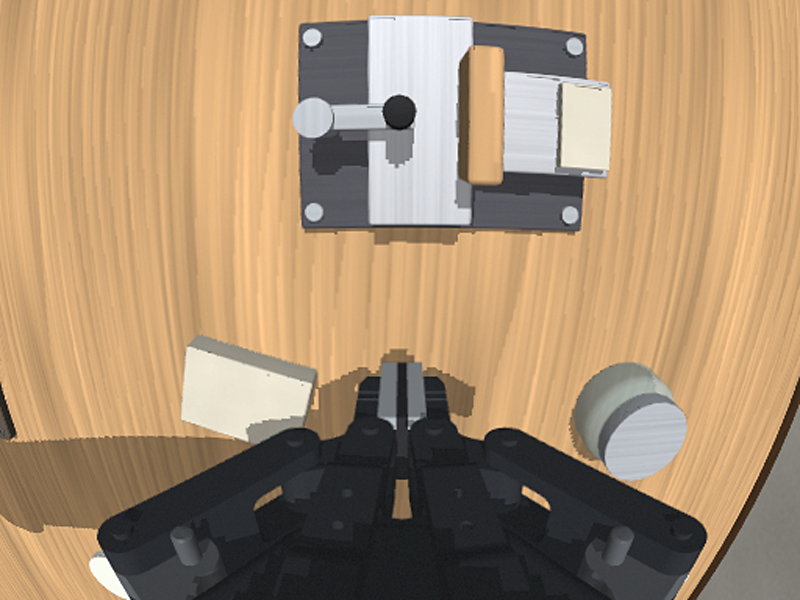

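The knob is at (399,112) against (401,112) predicted at the stop. The carrier corners (369,16), (470,18), (369,224), (609,177) match home, and the tool is clear of everything. I'm handing in.

```bash
python3 -c "
from plant import sign_off
print(sign_off())"
```

```text
the job is handed in; nothing more can be done
None
```

The carrier sits home on the cone, groove and flat, as far as the last wrist picture shows (corners within about 3 px of the home prediction). The retaining arm is at its stop, the jar, bottle and block were not touched, and the job was handed in at about 26 s; no verdict was returned.

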